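Sort brass meter tailpieces into rows by length

ROBOT

A 6-joint arm with a two-finger parallel gripper is mounted at the origin on the work surface. World frame = base frame: x ahead of the robot, y to its left, z up, the work surface at z = 0. Lengths are in m, angles in rad, forces in N, time in s.
With the tool pointing down it reaches from about 0.375 to 0.925 m from the base axis. Payload 5.7 kg.
Tool frame: the origin (TCP) lies at the very end of the fingers, on their centre line; the grasp point (between the pads) lies 19 mm behind it (ctrl.grip_point_offset is the distance from the TCP to the grasp point, in m); z points along the fingers, y is the line along which they close (so a half turn about z gives the same grasp; the last joint's range is limited). The gripper opens to 88 mm and grips with 3 to 60 N. Pads are 20 mm wide; open, the fingers measure 115 mm over their backs; the gripper's body (75 mm by 178 mm) begins 61 mm behind the grasp point.
Start: joints at [-1.24, 0.359, 1.51, -0, 1.272, -0.115], TCP at [0.259, -0.541, 0.195] pointing down, gripper open.
Joint ranges: [-2.97, 2.97], [-1.01, 2.36], [0.21, 2.38], [-0.96, 4.11], [0.2, 2.71], [-2.98, 2.98]. Speed limits (rad/s): [2.39, 2.39, 3.14, 3.14, 3.14, 3.14].

INTERFACE

Orientations are given as a unit quaternion [x, y, z, w].
In Python, from cell import ctrl gives the robot as it stands.
- The arm moves only by the tool play_rows, never from a script. Its argument "steps" is a list of rows, each a list of 7 numbers: the shift along the tool's x, y, z in m, then the turn, a rotation vector about the tool's x, y, z in rad, then the opening, from -1 (shut) to 1 (fully open). A call has 1 to 5 rows; each row shifts and turns the commanded pose from where the row before left it, along the tool's axes as they then stand; what a row does not reach is not made up. A row lasts 1/12 s, in which the tool goes at most 41.7 mm and 7.16 degrees, less where a joint would pass 70% of its speed; a pose out of reach is approached as far as the arm can. A call is refused whole if a number of a shift passes 0.0417 or a number of a turn 0.125, either way. A call with a gripper value outside its range is refused whole. The fingers move at their own pace and stop on an object; "squeeze" is the grip in N (left out, the last holds). Time passes only in rows, so rows that do not move let the fingers close. It gives the time, the measured TCP pose, the force, the opening and the grip force at its end, in the units of the state.
- ctrl.get_state(): the state, without advancing time (a new reading comes with each control period).
- ctrl.snapshot(name): name is "scene" or "top" or "wrist"; returns a dict with "pixels" (480x640x3 uint8, red, green, blue), "K" (3x3 intrinsics, pixels), "world_to_cam" (4x4, takes a point from world to camera coordinates). Camera axes: x right, y down, z forward; pixel columns grow to the right and rows downward; lengths in m; the calibration is good to about 2 mm. A picture is of the moment at which its call begins. There is no depth.
- ctrl.hand_in(): hands the job in; it is judged then, once.
Trained networks look in a picture, given as the dict that the camera call returned (one of the last four; its "shot" number tells which), for a name from the list of things; names that differ only in an ending like _2 or _b are one class to them, and where a whole thing is asked for, a point or a joint stands for the part that bears it (a point fixed in the world has none). Each returns a list of dicts, best first, with "score" (0 to 1); they miss things now and then, are a little off and sometimes report something else, mostly with a low value. They report only what shows in the picture. A call takes as long as a camera call. They do not tell look-alikes from the thing itself.
- ctrl.masks_of(picture, thing): "mask" (480x640 bool, what is visible of it) and "point" ([column, row] in pixels, amid what is visible of it).
- ctrl.spot_point(picture, thing): "point" ([column, row] in pixels: a listed point, or the origin of a listed thing).
The state is a dict: "time_s": time; "joint_pos": joint angles; "qd": joint speeds; "effort": joint torques, N m; "position": TCP position; "tool_rot": TCP orientation; "contact_force": force on the tool from outside, world axes, zero at the start; "torque": the same for the moment, N m; "opening": finger opening in m; "grasp_force": force on a finger pad.
Only numpy, scipy, OpenCV 4.12 (cv2) and the standard library are available. Lean on these libraries where they do the work, as an engineer would, in place of code of your own. Each camera call takes 0.05 s, during which the arm holds its last target. There are 200 camera calls.

TASK

On the water-meter bench two loose brass tailpieces, one tall and one short, stand to the robot's right. Put each into the grey row tray on the left that already holds pieces of its own height, standing upright on the tray's floor in the free part of the row, and let go of it.

Things in the scene. Friction and masses are not known exactly. Their poses are not given: they have to be found in the camera images.
- long_piece: The tall one: brass meter tailpiece standing upright, alone on the green table on the robot's right: hex foot about 36 mm wide and 14 mm high, then a round tube 24 mm in diameter, threaded at the top; 95 mm tall in all, about 240 g. Origin: centre of its underside; z up its axis; yaw does not matter
- short_piece: The short one: brass meter tailpiece standing upright, alone on the green table on the robot's right: hex foot about 36 mm wide and 14 mm high, then a round tube 24 mm in diameter, threaded at the top; 55 mm tall in all, about 160 g. Origin: centre of its underside; z up its axis; yaw does not matter
- long_tray: Tray of the tall row: grey open tray on the robot's left, fixed, 250 (x) by 90 mm (y), walls 5 thick and 16 high, inner floor 5 mm up. Two brass pieces 95 mm tall are fixed upright in it at x = +40 and +90, y = 0; free inside: x -120 to +20, y -40 to +40 (middle x = -50). Origin: centre of underside; x along the row to the fixed pieces, away from the robot; yaw up to 15 degrees. The other tray differs only in its pieces
- short_tray: Tray of the short row: grey open tray on the robot's left, fixed, 250 (x) by 90 mm (y), walls 5 thick and 16 high, inner floor 5 mm up. Two brass pieces 55 mm tall are fixed upright in it at x = +40 and +90, y = 0; free inside: x -120 to +20, y -40 to +40 (middle x = -50). Origin: centre of underside; x along the row to the fixed pieces, away from the robot; yaw up to 15 degrees. The other tray differs only in its pieces
Not all that is in view belongs to the job. Leave any black or orange look-alike of the short_piece alone. Leave any pink or white look-alike of the long_piece alone.

How it is judged:
By the outcome, as a careful person would: the job done as asked, in the order asked, and still so for the second after the job is handed in, with the robot touching nothing.
It also fails if it takes over 54 s, if anything falls off the work surface, if the arm or the gripper's body presses on something with over 40 N, if the wrist force passes 120 N, or if a joint passes its speed limit or range.

## Working session

There is one attempt and no reset: what is moved stays moved. The work goes in short steps, Python scripts to look and compute and a tool call to move; the robot and the scene stay as the last step left them, time stands still between calls to the robot, and variables do not carry over. Pictures are saved under pics/ and viewed, at most 10 in all, crops included, and the job is handed in when it is done.

Besides the shell and the picture viewer there is one more tool, called after ">>>" as name(argument=value, ...) on one line, values as JSON. play_rows: Moves the arm, as the interface text tells. Its arguments: {"type":"object","properties":{"steps":{"type":"array"},"squeeze":{"type":"number"}},"required":["steps"]}

```bash
mkdir -p pics
cat > h.py <<'E'
import numpy as np,cv2
from cell import ctrl
def ray(p,uv,z):
    W=np.array(p["world_to_cam"]);R,t=W[:3,:3],W[:3,3]
    d=R.T@np.linalg.inv(p["K"])@np.array([uv[0],uv[1],1.]);o=-R.T@t
    return o+d*(z-o[2])/d[2]
def proj(p,X):
    W=np.array(p["world_to_cam"]);c=W[:3,:3]@np.array(X)+W[:3,3];c=np.array(p["K"])@c;return c[:2]/c[2]
def save(p,n,crop=None,s=1):
    im=cv2.cvtColor(p["pixels"],cv2.COLOR_RGB2BGR)
    if crop: a,b,c,d=crop;im=im[b:d,a:c]
    cv2.imwrite(f"pics/{n}.png",cv2.resize(im,None,fx=s,fy=s,interpolation=cv2.INTER_CUBIC))
E
python3 - <<'E'
from h import *
for c in("scene","top"):
    p=ctrl.snapshot(c);save(p,c+"0")
    for t in("long_piece","short_piece","long_tray","short_tray"):
        for d in ctrl.spot_point(p,t): print(c,t,round(d["score"],2),np.round(d["point"]),np.round(ray(p,d["point"],0),3))
E
```

```text
scene long_piece 0.77 [283. 218.] [ 0.547 -0.248  0.   ]
scene long_piece 0.75 [239. 209.] [ 0.624 -0.334  0.   ]
scene long_piece 0.63 [268. 204.] [ 0.557 -0.323  0.   ]
scene short_piece 0.83 [326. 241.] [ 0.498 -0.124  0.   ]
scene short_piece 0.73 [293. 246.] [ 0.57 -0.14  0.  ]
scene short_piece 0.62 [297. 272.] [ 0.597 -0.059  0.   ]
scene long_tray 0.81 [331. 304.] [0.579 0.053 0.   ]
scene short_tray 0.64 [424. 404.] [0.554 0.301 0.   ]
scene short_tray 0.27 [330. 304.] [0.579 0.053 0.   ]
top long_piece 0.95 [490. 253.] [ 0.551 -0.325  0.   ]
top long_piece 0.94 [491. 209.] [ 0.625 -0.329  0.   ]
top long_piece 0.76 [443. 250.] [ 0.555 -0.246  0.   ]
top short_piece 0.89 [331. 224.] [ 0.596 -0.06   0.   ]
top short_piece 0.8 [383. 242.] [ 0.567 -0.146  0.   ]
top long_tray 0.65 [260. 231.] [0.584 0.059 0.   ]
top short_tray 0.68 [111. 246.] [0.555 0.305 0.   ]
```

View pics/scene0.png

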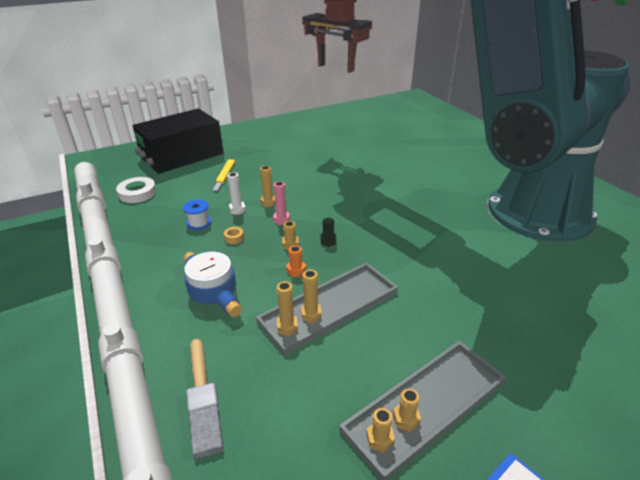

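View pics/top0.png

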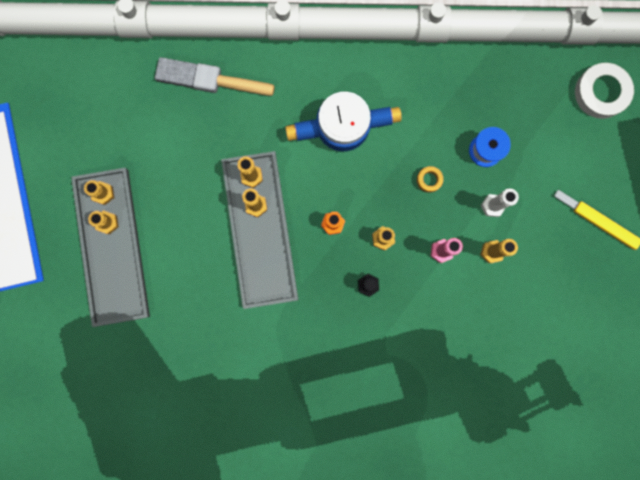

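The top picture shows:
- **Tall candidates:** brass (492,252), pink (443,250), white (491,205). Brass is the one meant, because pink and white are to be left alone.
- **Short candidates:** brass (384,238), orange (333,222), black (368,285). Brass is again the one meant.
- **Trays:** the left one (110,246) holds short pieces, and the right one (260,231) holds tall pieces.

I'll confirm with a crop and measure.

Run:
```python
from h import *
p=ctrl.snapshot("top");q=ctrl.snapshot("scene");save(p,"crop",(310,170,540,310),3)
hsv=cv2.cvtColor(p["pixels"],cv2.COLOR_RGB2HSV)
for n,seed in(("long",(265,260)),("short",(115,270))):
    g=((hsv[...,1]<70)&(hsv[...,2]>50)&(hsv[...,2]<170)).astype(np.uint8)
    nn,l=cv2.connectedComponents(g);m=l==l[seed[1],seed[0]]
    v,u=np.nonzero(m)
    P=np.array([ray(p,(a,b),.016)[:2] for a,b in zip(u,v)],np.float32)
    print(n,m.sum(),cv2.minAreaRect(P),g[seed[1],seed[0]])
for c,pic in(("top",p),("scene",q)):
  for t in("long_piece","short_piece"):
    for d in ctrl.spot_point(pic,t): print(c,t,round(d["score"],2),np.round(d["point"],1),np.round(ray(pic,d["point"],0),4))
from scipy.spatial.transform import Rotation as R
s=ctrl.get_state();print(s,np.round(R.from_quat(s["tool_rot"]).as_matrix(),3))
```

```text
long 7285 ((0.5855832099914551, 0.059186458587646484), (0.25085410475730896, 0.0912822037935257), 9.624279022216797) 1
short 7636 ((0.5543451905250549, 0.3025674521923065), (0.2504429221153259, 0.09369616955518723), 10.48948860168457) 1
top long_piece 0.81 [442.5 249.2] [ 0.556  -0.2461  0.    ]
top long_piece 0.68 [490.  252.9] [ 0.5507 -0.3254  0.    ]
top long_piece 0.65 [488.3 205.3] [ 0.6309 -0.324   0.    ]
top short_piece 0.95 [381.9 240.6] [ 0.5693 -0.145   0.    ]
top short_piece 0.8 [368.7 283.9] [ 0.497  -0.1231  0.    ]
top short_piece 0.75 [326.8 224.3] [ 0.5957 -0.0528  0.    ]
scene long_piece 0.78 [267.3 204.3] [ 0.5573 -0.323   0.    ]
scene long_piece 0.56 [281.5 220.7] [ 0.5539 -0.2415  0.    ]
scene short_piece 0.92 [329.1 241.5] [ 0.4933 -0.1203  0.    ]
scene short_piece 0.64 [290.6 246.5] [ 0.5744 -0.1415  0.    ]
scene short_piece 0.6 [297.5 272.7] [ 0.5965 -0.056   0.    ]
{'time_s': 0.8, 'joint_pos': array([-1.24006128e+00,  3.58772980e-01,  1.51039212e+00, -3.90047737e-05,
        1.27247665e+00, -1.15112465e-01]), 'qd': array([ 8.24652079e-05, -1.38912119e-03, -2.36471876e-04, -3.86798803e-04,
       -4.89207516e-04, -2.02692507e-03]), 'effort': array([-8.48048767e-04, -5.15267265e+01, -2.71112806e+01,  6.73125219e-02,
        2.48006894e-02, -1.91246102e-05]), 'position': array([ 0.25869964, -0.5413416 ,  0.19524188]), 'tool_rot': array([ 9.75253961e-01,  2.21087564e-01, -2.11745324e-05, -2.24040556e-05]), 'contact_force': array([ 0.19792756, -0.0600065 , -0.31615848]), 'torque': array([-0.03434634, -0.03633256,  0.03378478]), 'grasp_force': 0.0, 'opening': 0.08768566388203075} [[ 0.902  0.431 -0.   ]
 [ 0.431 -0.902  0.   ]
 [-0.    -0.    -1.   ]]
```

View pics/crop.png

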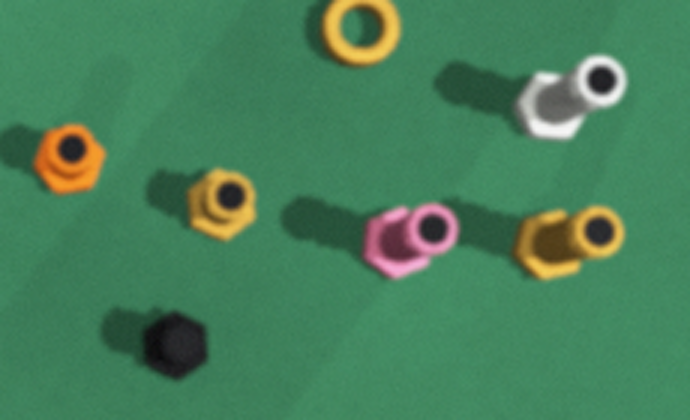

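The crop confirms it. The brass tall piece's top is at crop (598,232) and the brass short piece's top at crop (231,196). The others are pink, white, orange and black. I'll use these top centres to refine the positions.

```bash
cat >> h.py <<'E'
from scipy.spatial.transform import Rotation as R
def go(target,z):
    s=ctrl.get_state();M=R.from_quat(s["tool_rot"]).as_matrix()
    d=M.T@(np.array([*target,z])-s["position"]);print("t",round(s["time_s"],2),"pos",np.round(s["position"],4),"tool shift",np.round(d,4),"tilt",np.round(M[2],4))
E
python3 - <<'E'
from h import *
p=ctrl.snapshot("top");q=ctrl.snapshot("scene")
for n,uv,z in(("long",(598,232),.095),("short",(231,196),.055)):
    X=ray(p,np.array(uv)/3+[310,170]-.33,z);print(n,X,"scene foot/top",proj(q,[X[0],X[1],0]),proj(q,[X[0],X[1],z]))
go((.553,-.325),.20)
E
```

```text
long [ 0.55201475 -0.3266362   0.095     ] scene foot/top [268.78593126 203.06433687] [265.66916542 167.80722756]
short [ 0.57267041 -0.14634638  0.055     ] scene foot/top [290.45090153 245.05871127] [289.18314435 223.72456589]
t 0.9 pos [ 0.2587 -0.5413  0.1952] tool shift [ 0.3588 -0.0683 -0.0047] tilt [ 0.e+00 -1.e-04 -1.e+00]
```

>>> play_rows(steps=[[0.035,-0.007,0,0,0,0,0.4],[0.035,-0.007,0,0,0,0,0.4],[0.035,-0.007,0,0,0,0,0.4],[0.035,-0.007,0,0,0,0,0.4],[0.035,-0.007,0,0,0,0,0.4]], squeeze=25)

```text
time_s: 1.32
position: [0.4026, -0.4333, 0.1953]
tool_rot: [0.975, 0.221, 0.0, 0.0]
contact_force: [0.8, -0.4, -0.2]
opening: 0.0621
grasp_force: 0.0
```

>>> play_rows(steps=[[0.035,-0.007,0,0,0,0,0.4],[0.035,-0.007,0,0,0,0,0.4],[0.035,-0.007,0,0,0,0,0.4],[0.035,-0.007,0,0,0,0,0.4],[0.035,-0.007,0,0,0,0,0.4]])

```text
time_s: 1.73
position: [0.5456, -0.326, 0.1953]
tool_rot: [0.975, 0.221, 0.0, 0.0]
contact_force: [-0.2, -0.4, -0.0]
opening: 0.0614
grasp_force: 0.0
```

Run:
```python
from h import *
w=ctrl.snapshot("wrist");save(w,"w1")
for d in ctrl.spot_point(w,"long_piece"): print(round(d["score"],2),d["point"],ray(w,d["point"],0))
print(proj(w,[.553,-.326,.095]),proj(w,[.553,-.326,0]))
go((.553,-.326),.051);print(ctrl.get_state()["opening"])
```

```text
0.76 [256.3, 166.8] [ 0.55118866 -0.24596445  0.        ]
0.66 [331.5, 202.0] [ 0.55141846 -0.32458103  0.        ]
[334.55791273 223.25466036] [333.52984367 201.16289946]
t 1.83 pos [ 0.5483 -0.3239  0.1952] tool shift [0.003  0.004  0.1442] tilt [ 0.0025 -0.     -1.    ]
0.06151440801385308
```

View pics/w1.png

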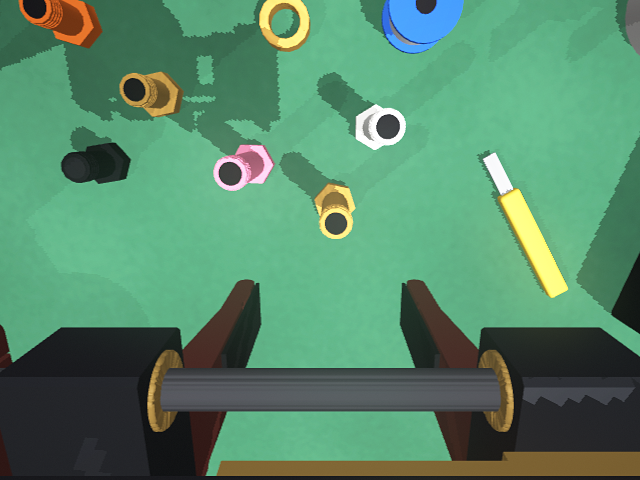

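The wrist view shows the brass tall piece's top at (336,223), against a predicted (335,223), so the position is good. Pink at (230,173) and white at (388,126) are clear of the fingers. I'll descend.

>>> play_rows(steps=[[0.003,0.004,0.03,0,0,0,0.4],[0,0,0.035,0,0,0,0.4],[0,0,0.035,0,0,0,0.4],[0,0,0.03,0,0,0,0.4],[0,0,0.014,0,0,0,0.4]])

```text
time_s: 2.25
position: [0.5456, -0.3284, 0.0471]
tool_rot: [0.975, 0.221, -0.002, -0.002]
contact_force: [-0.4, 0.2, -0.8]
opening: 0.0614
grasp_force: 0.0
```

>>> play_rows(steps=[[0,0,0,0,0,0,0.4],[0,0,0,0,0,0,-1],[0,0,0,0,0,0,-1],[0,0,0,0,0,0,-1],[0,0,0,0,0,0,-1]])

```text
time_s: 2.67
position: [0.5497, -0.3305, 0.053]
tool_rot: [0.975, 0.221, 0.001, 0.001]
contact_force: [-0.2, -0.4, 0.6]
opening: 0.0381
grasp_force: 0.0
```

>>> play_rows(steps=[[0,0,0,0,0,0,-1],[0,0,0,0,0,0,-1],[0,0,0,0,0,0,-1]])

```text
time_s: 2.92
position: [0.5491, -0.3297, 0.0521]
tool_rot: [0.975, 0.221, 0.0, 0.0]
contact_force: [-0.6, 0.1, 4.4]
opening: 0.0233
grasp_force: 25.0
```

>>> play_rows(steps=[[0,0,-0.012,0,0,0,-1],[0,0,-0.03,0,0,0,-1],[0,0,-0.035,0,0,0,-1],[0,0,-0.035,0,0,0,-1],[0,0,-0.02,0,0,0,-1]], squeeze=35)

```text
time_s: 3.33
position: [0.5499, -0.3303, 0.1876]
tool_rot: [0.975, 0.221, 0.001, 0.002]
contact_force: [0.5, -0.2, -1.8]
opening: 0.0235
grasp_force: 35.0
```

>>> play_rows(steps=[[0.01,-0.025,0,0,0,0,-1],[0.014,-0.033,0,0,0,0,-1],[0.014,-0.033,0,0,0,0,-1],[0.014,-0.033,0,0,0,0,-1],[0.014,-0.033,0,0,0,0,-1]])

```text
time_s: 3.75
position: [0.5397, -0.1578, 0.1836]
tool_rot: [0.975, 0.221, -0.0, -0.0]
contact_force: [0.9, 0.8, -3.1]
opening: 0.0234
grasp_force: 35.0
```

>>> play_rows(steps=[[0.014,-0.033,0,0,0,0,-1],[0.014,-0.033,0,0,0,0,-1],[0.014,-0.033,0,0,0,0,-1],[0.014,-0.033,0,0,0,0,-1],[0.014,-0.033,0,0,0,0,-1]])

```text
time_s: 4.17
position: [0.5318, 0.0213, 0.1837]
tool_rot: [0.975, 0.221, -0.0, -0.0]
contact_force: [0.3, -0.5, -2.9]
opening: 0.0232
grasp_force: 35.0
```

>>> play_rows(steps=[[0.0115,-0.027,0,0,0,0,-1],[0,0,0,0,0,0,-1],[0,0,0,0,0,0,-1],[0,0,0,0,0,0,-1],[0,0,0,0,0,0,-1]])

```text
time_s: 4.58
position: [0.5314, 0.0478, 0.1834]
tool_rot: [0.975, 0.221, -0.0, 0.0]
contact_force: [0.4, 0.6, -2.9]
opening: 0.0232
grasp_force: 35.0
```

Run:
```python
from h import *
w=ctrl.snapshot("wrist");save(w,"w2")
go((.5314,.0488),.057);s=ctrl.get_state();print(s["opening"],s["grasp_force"])
p=ctrl.snapshot("top");
for c in(w,p): print(proj(c,[.536,.051,.005]),proj(c,[.536,.051,.1]))
```

```text
t 4.63 pos [0.5314 0.0477 0.1834] tool shift [ 0.0005 -0.001   0.1264] tilt [-2.e-04  3.e-04 -1.e+00]
0.023084970110991736 34.98378574848175
[329.21580615 205.47856302] [328.94067221 230.27064585]
[263.74204829 259.05718027] [258.53149375 254.61895657]
```

View pics/w2.png

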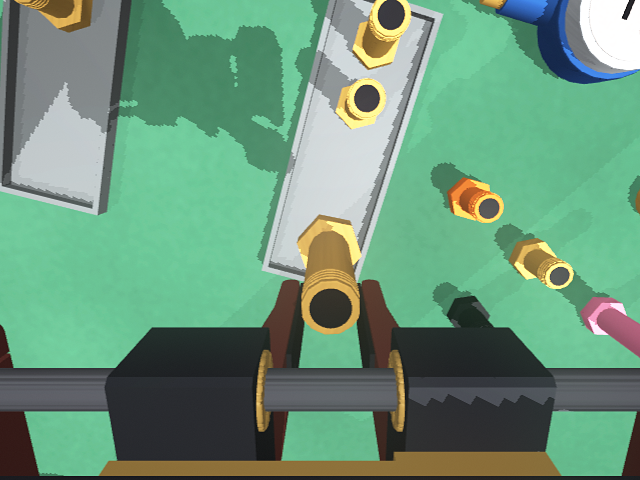

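The wrist view shows the piece upright in the grip. The touchdown point projects to (329,205), in mid-tray. I'll lower it.

>>> play_rows(steps=[[0,0,0.025,0,0,0,-1],[0,0,0.03,0,0,0,-1],[0,0,0.03,0,0,0,-1],[0,0,0.02,0,0,0,-1],[0,0,0.01,0,0,0,-1]])

```text
time_s: 5.1
position: [0.5294, 0.0479, 0.0656]
tool_rot: [0.975, 0.22, -0.002, -0.001]
contact_force: [-0.1, -0.6, -1.9]
opening: 0.0233
grasp_force: 35.0
```

>>> play_rows(steps=[[0,0,0.003,0,0,0,-1],[0,0,0.003,0,0,0,-1],[0,0,0.002,0,0,0,-1],[0,0,0.002,0,0,0,-1],[0,0,0,0,0,0,-1]])

```text
time_s: 5.52
position: [0.5321, 0.0488, 0.059]
tool_rot: [0.975, 0.221, 0.001, 0.0]
contact_force: [0.3, -0.4, -2.4]
opening: 0.023
grasp_force: 35.0
```

>>> play_rows(steps=[[0,0,0.001,0,0,0,-1],[0,0,0,0,0,0,-1],[0,0,0,0,0,0,-1],[0,0,0,0,0,0,-1]])

```text
time_s: 5.85
position: [0.5315, 0.049, 0.0575]
tool_rot: [0.975, 0.221, 0.0, 0.0]
contact_force: [0.6, -0.8, -2.5]
opening: 0.0235
grasp_force: 35.0
```

>>> play_rows(steps=[[0,0,0.001,0,0,0,-1],[0,0,0,0,0,0,-1],[0,0,0,0,0,0,-1]])

```text
time_s: 6.1
position: [0.5319, 0.0491, 0.057]
tool_rot: [0.975, 0.221, 0.001, -0.0]
contact_force: [-0.6, 1.9, 6.5]
opening: 0.023
grasp_force: 35.0
```

Contact with the floor. I'll release and rise.

>>> play_rows(steps=[[0,0,0,0,0,0,-0.3],[0,0,0,0,0,0,-0.1],[0,0,0,0,0,0,0.1],[0,0,0,0,0,0,0.3],[0,0,0,0,0,0,0.3]])

```text
time_s: 6.52
position: [0.5313, 0.0489, 0.0562]
tool_rot: [0.975, 0.221, -0.0, -0.0]
contact_force: [0.7, 0.8, -0.9]
opening: 0.0531
grasp_force: 0.0
```

>>> play_rows(steps=[[0,0,-0.01,0,0,0,0.3],[0,0,-0.03,0,0,0,0.3],[0,0,-0.035,0,0,0,0.3],[0,0,-0.035,0,0,0,0.3],[0,0,-0.02,0,0,0,0.3]])

```text
time_s: 6.93
position: [0.533, 0.0489, 0.1907]
tool_rot: [0.975, 0.221, 0.002, 0.001]
contact_force: [0.9, 0.0, 0.2]
opening: 0.057
grasp_force: 0.0
```

Run:
```python
from h import *
go((.5695,-.1472),.187)
w=ctrl.snapshot("wrist");save(w,"w3")
```

```text
t 6.93 pos [0.533  0.0489 0.1907] tool shift [-0.0516  0.1926  0.0039] tilt [ 0.0042  0.0022 -1.    ]
```

View pics/w3.png

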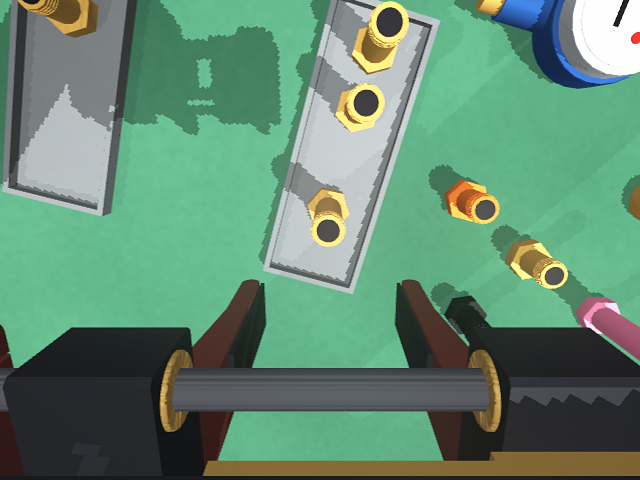

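The tall piece stands in its tray at (328,210). Next is the short brass piece, at (540,265) in this view.

>>> play_rows(steps=[[-0.008,0.0325,0,0,0,0,0.3],[-0.008,0.0325,0,0,0,0,0.3],[-0.008,0.0325,0,0,0,0,0.3],[-0.008,0.0325,0,0,0,0,0.3],[-0.008,0.0325,0,0,0,0,0.3]])

```text
time_s: 7.4
position: [0.5653, -0.1164, 0.1868]
tool_rot: [0.975, 0.221, 0.0, 0.0]
contact_force: [0.5, -0.6, 0.3]
opening: 0.0575
grasp_force: 0.0
```

>>> play_rows(steps=[[-0.0075,0.031,0,0,0,0,0.3],[0,0,0,0,0,0,0.3],[0,0,0,0,0,0,0.3],[0,0,0,0,0,0,0.3],[0,0,0,0,0,0,0.3]])

```text
time_s: 7.82
position: [0.5714, -0.1449, 0.1863]
tool_rot: [0.975, 0.221, -0.0, -0.0]
contact_force: [-0.2, 0.2, -1.1]
opening: 0.0572
grasp_force: 0.0
```

Run:
```python
from h import *
w=ctrl.snapshot("wrist");save(w,"w4",(200,120,460,320),2)
print(proj(w,[.572,-.146,.055]),proj(w,[.572,-.146,0]))
for d in ctrl.spot_point(w,"short_piece"): print(round(d["score"],2),d["point"],ray(w,d["point"],0))
go((.572,-.146),.02)
```

```text
[331.98850466 222.54557037] [331.80335416 209.60160452]
0.93 [331.6, 208.4] [ 0.57296098 -0.1453262   0.        ]
0.58 [261.8, 144.0] [ 0.59920958 -0.06243342  0.        ]
t 7.92 pos [ 0.5716 -0.1448  0.1864] tool shift [-1.000e-04  1.400e-03  1.664e-01] tilt [-1.e-04 -5.e-04 -1.e+00]
```

View pics/w4.png

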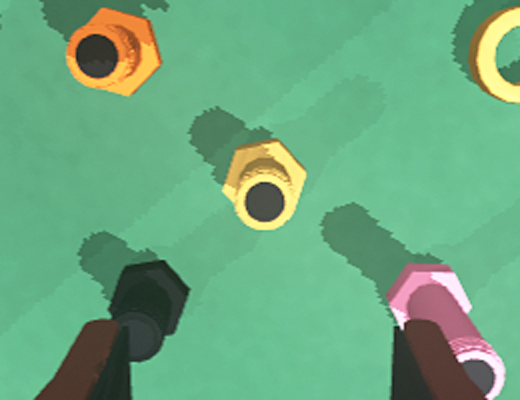

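The brass short piece's top is at (332,221) in the full frame, against a predicted (332,222.5). Orange and black are off to the left of it, and pink is to the right. I'll descend.

>>> play_rows(steps=[[0,0.001,0.03,0,0,0,0.3],[0,0,0.038,0,0,0,0.3],[0,0,0.038,0,0,0,0.3],[0,0,0.033,0,0,0,0.3],[0,0,0.015,0,0,0,0.3]])

```text
time_s: 8.33
position: [0.5693, -0.1448, 0.0284]
tool_rot: [0.975, 0.222, -0.002, -0.002]
contact_force: [0.6, -0.9, 0.3]
opening: 0.0571
grasp_force: 0.0
```

>>> play_rows(steps=[[0,0,0.008,0,0,0,0.3],[0,0,0.002,0,0,0,0.3],[0,0,0,0,0,0,0.3],[0,0,0,0,0,0,-1],[0,0,0,0,0,0,-1]])

```text
time_s: 8.75
position: [0.5737, -0.1474, 0.0239]
tool_rot: [0.975, 0.221, 0.001, 0.001]
contact_force: [0.1, -0.4, -0.8]
opening: 0.047
grasp_force: 0.0
```

>>> play_rows(steps=[[0,0,0,0,0,0,-1],[0,0,0,0,0,0,-1],[0,0,0,0,0,0,-1],[0,0,0,0,0,0,-1],[0,0,0,0,0,0,-1]])

```text
time_s: 9.17
position: [0.5726, -0.1471, 0.0227]
tool_rot: [0.975, 0.221, 0.0, 0.0]
contact_force: [-0.1, 1.0, 4.6]
opening: 0.0225
grasp_force: 35.0
```

>>> play_rows(steps=[[0,0,-0.015,0,0,0,-1],[0,0,-0.035,0,0,0,-1],[0,0,-0.04,0,0,0,-1],[0,0,-0.04,0,0,0,-1],[0,0,-0.03,0,0,0,-1]])

```text
time_s: 9.58
position: [0.5728, -0.1473, 0.185]
tool_rot: [0.975, 0.221, 0.001, 0.0]
contact_force: [-0.2, 0.8, -0.9]
opening: 0.0224
grasp_force: 35.0
```

>>> play_rows(steps=[[0.009,-0.03,0,0,0,0,-1],[0.011,-0.036,0,0,0,0,-1],[0.011,-0.036,0,0,0,0,-1],[0.011,-0.036,0,0,0,0,-1],[0.011,-0.036,0,0,0,0,-1]])

```text
time_s: 10.0
position: [0.5441, 0.0342, 0.182]
tool_rot: [0.975, 0.221, -0.0, -0.0]
contact_force: [0.1, 0.3, -1.9]
opening: 0.0226
grasp_force: 35.0
```

>>> play_rows(steps=[[0.011,-0.036,0,0,0,0,-1],[0.011,-0.036,0,0,0,0,-1],[0.011,-0.036,0,0,0,0,-1],[0.011,-0.036,0,0,0,0,-1],[0.011,-0.036,0,0,0,0,-1]])

```text
time_s: 10.42
position: [0.5161, 0.2204, 0.1819]
tool_rot: [0.975, 0.221, -0.0, 0.0]
contact_force: [0.7, 0.4, -2.0]
opening: 0.0222
grasp_force: 35.0
```

>>> play_rows(steps=[[0.011,-0.036,0,0,0,0,-1],[0.0095,-0.0355,0,0,0,0,-1],[0,0,0,0,0,0,-1],[0,0,0,0,0,0,-1],[0,0,0,0,0,0,-1]])

```text
time_s: 10.83
position: [0.5043, 0.2918, 0.1818]
tool_rot: [0.975, 0.222, -0.001, 0.0]
contact_force: [0.5, -0.6, -1.4]
opening: 0.0227
grasp_force: 35.0
```

Run:
```python
from h import *
w=ctrl.snapshot("wrist");save(w,"w5")
print(proj(w,[.505,.293,.005]))
go((.505,.293),.0276);s=ctrl.get_state();print(s["opening"],s["grasp_force"])
```

```text
[329.19883779 210.24327993]
t 10.88 pos [0.5046 0.2912 0.1819] tool shift [ 0.0013 -0.0016  0.1543] tilt [-1.2e-03  5.0e-04 -1.0e+00]
0.022241844235888132 34.99325931072235
```

View pics/w5.png

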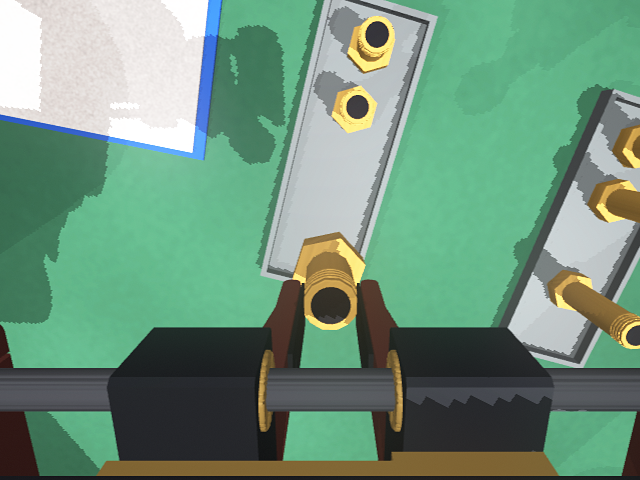

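The short piece is upright in the grip, and its touchdown point at (329,210) is in mid-tray. The tall piece still stands at right, at (572,290). I'll lower it.

>>> play_rows(steps=[[0.001,-0.0015,0.03,0,0,0,-1],[0,0,0.036,0,0,0,-1],[0,0,0.036,0,0,0,-1],[0,0,0.03,0,0,0,-1],[0,0,0.012,0,0,0,-1]])

```text
time_s: 11.3
position: [0.5026, 0.2908, 0.0342]
tool_rot: [0.976, 0.22, -0.003, 0.001]
contact_force: [-0.5, -0.5, -1.0]
opening: 0.0221
grasp_force: 35.0
```

>>> play_rows(steps=[[0,0,0.004,0,0,0,-1],[0,0,0.003,0,0,0,-1],[0,0,0.002,0,0,0,-1],[0,0,0,0,0,0,-1],[0,0,0,0,0,0,-1]])

```text
time_s: 11.72
position: [0.5062, 0.2942, 0.0305]
tool_rot: [0.975, 0.221, 0.001, -0.0]
contact_force: [0.4, -0.6, -3.0]
opening: 0.0224
grasp_force: 35.0
```

>>> play_rows(steps=[[0,0,0.001,0,0,0,-1],[0,0,0,0,0,0,-1],[0,0,0,0,0,0,-1]])

```text
time_s: 11.97
position: [0.5053, 0.2943, 0.0288]
tool_rot: [0.975, 0.221, 0.0, -0.0]
contact_force: [-0.2, 1.4, -2.6]
opening: 0.0226
grasp_force: 35.0
```

>>> play_rows(steps=[[0,0,0.001,0,0,0,-1],[0,0,0,0,0,0,-1],[0,0,0,0,0,0,-1]])

```text
time_s: 12.22
position: [0.5054, 0.2944, 0.0278]
tool_rot: [0.975, 0.221, 0.0, -0.0]
contact_force: [0.3, 0.8, 3.2]
opening: 0.0224
grasp_force: 35.0
```

Contact. I'll release, rise and back off.

>>> play_rows(steps=[[0,0,0,0,0,0,-0.3],[0,0,0,0,0,0,-0.1],[0,0,0,0,0,0,0.1],[0,0,0,0,0,0,0.2],[0,0,0,0,0,0,0.2]])

```text
time_s: 12.63
position: [0.505, 0.294, 0.0272]
tool_rot: [0.975, 0.221, -0.0, 0.0]
contact_force: [-0.8, 0.1, -0.1]
opening: 0.0511
grasp_force: 0.0
```

>>> play_rows(steps=[[0,0,-0.01,0,0,0,0.2],[0,0,-0.03,0,0,0,0.2],[0,0,-0.035,0,0,0,0.2],[0,0,-0.035,0,0,0,0.2],[0,0,-0.035,0,0,0,0.2]])

```text
time_s: 13.05
position: [0.5047, 0.2938, 0.1744]
tool_rot: [0.975, 0.221, -0.0, -0.0]
contact_force: [0.3, 0.2, 0.3]
opening: 0.0529
grasp_force: 0.0
```

>>> play_rows(steps=[[-0.02,-0.01,-0.02,0,0,0,0.2],[-0.02,-0.01,0,0,0,0,0.2],[0,0,0,0,0,0,0.2],[0,0,0,0,0,0,0.2],[0,0,0,0,0,0,0.2]])

```text
time_s: 13.47
position: [0.4608, 0.2948, 0.1924]
tool_rot: [0.975, 0.221, 0.0, 0.0]
contact_force: [-0.2, -1.1, -1.1]
opening: 0.053
grasp_force: 0.0
```

Run:
```python
from h import *
w=ctrl.snapshot("scene");save(w,"end",(220,150,520,480),1.8)
```

```text
(no output)
```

View pics/end.png

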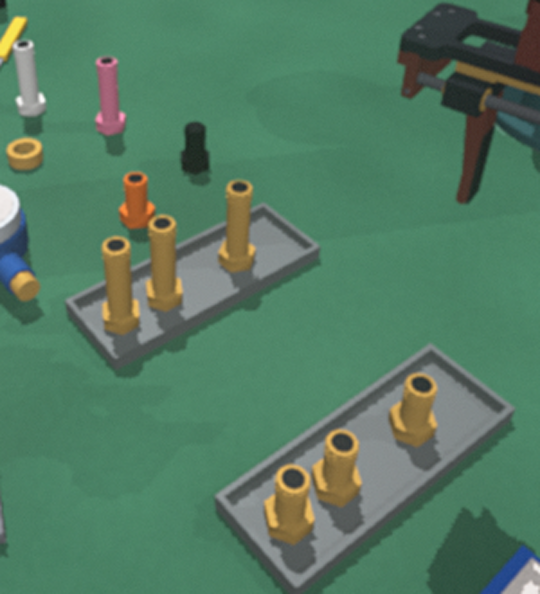

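Both pieces stand upright in their own trays, the tall one at crop (238,230) and the short one at (415,410). The gripper is clear and the look-alikes are untouched.

```bash
python3 -c "from cell import ctrl;print(ctrl.hand_in())"
```

```text
the job is handed in; nothing more can be done
None
```

The tall and short brass tailpieces each stand upright in the free part of their own tray, released, and the job was handed in at about 13.5 s; no verdict came back.

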